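# Free the lathe spindle and let the blank show its heavy side

## Robot

A 6-joint arm with a two-finger parallel gripper is mounted at the origin on a cart in front of the work surface, level with it; the furniture and walls round the work are solid. World frame = base frame: x ahead of the robot, y to its left, z up, the work surface at z = 0. Lengths are in m, angles in degrees, forces in N, time in s.
With the tool pointing down it reaches from about 0.25 to 0.725 m from the base axis. Payload 9.7 kg.
Tool frame: the origin (TCP) lies between the finger pads; the fingertips stand bot.tcp_to_tips ahead of it and the grasp point (between the pads) lies 11 mm behind it (bot.tcp_to_tips is the distance from the TCP to the fingertips, in m); z points along the fingers, y is the line along which they close (so a half turn about z gives the same grasp; the last joint's range is limited). The gripper opens to 85 mm and grips with 20 to 120 N. Pads are 22 mm wide; open, the fingers measure 114 mm over their backs; the gripper's body (76 mm by 85 mm) begins 54 mm behind the grasp point. The pads swing forward as they close: fully open they stand 13 mm farther back than shut.
Start: joints at [68.182, 4.979, 10.078, 95.1, 0, 90], TCP at [0.204, 0.511, 0.239] pointing down, gripper open.
Joint ranges: [-179.16, 179.16], [-48.56, 103.87], [-65.8, 70.77], [-126.05, 130.52], [-82.76, 87.17], [-180, 180]. Speed limits (degrees/s): [127.2, 127.2, 147.25, 180, 180, 180].

## Interface

Orientations are given as [roll, pitch, yaw] about the fixed x, y, z axes, in that order (R = Rz(yaw) Ry(pitch) Rx(roll)).
In Python, from workcell import bot gives the robot as it stands. The module is installed in compiled form; this text tells all that it offers.
- The arm moves only by the tool carry_out, never from a script. Its arguments are lists of equal length, an entry for each row: "linear": the shift along the world's x, y, z normalised to -1 to 1, where 1 is 2 cm, a list of three; "rotation": the turn, a rotation vector about the world's x, y, z normalised to -1 to 1, where 1 is 8 degrees, a list of three; "grip": the closure, from -1 (fully open) to 1 (shut). In form: {"linear": [[tx, ty, tz], ...], "rotation": [[rx, ry, rz], ...], "grip": [grip, ...]}. A call has 1 to 12 rows; each row shifts and turns the commanded pose from where the row before left it; what a row does not reach is not made up. A row lasts 1/10 s, in which the tool goes at most 50 mm and 8.59 degrees, less where a joint would pass 70% of its speed; a pose out of reach is approached as far as the arm can. A call with a number of a shift or a turn outside -1 to 1 is refused whole. A call with a gripper value outside its range is refused whole. The fingers move at their own pace and stop on an object; "grip_force" is the grip in N (left out, the last holds). Time passes only in rows, so rows that do not move let the fingers close. It gives the time, the measured TCP pose, the force, the opening and the grip force at its end, in the units of the state.
- bot.get_obs(): the state, without advancing time (a new reading comes with each control period).
- bot.camera(name): name is "side" or "top"; returns the picture (420x560x3 uint8, blue, green, red); there is no depth.
- bot.camera_model(name): a dict with "fx", "fy", "cx", "cy" (pixels), "camera_from_world" (4x4, takes a point from world to camera coordinates). Camera axes: x right, y up, looking along -z (the intrinsics and any distortion apply to the point x, -y, -z); pixel columns grow to the right and rows downward; lengths in m; the calibration is good to about 2 mm. A picture is of the moment at which its call begins. camera_model takes no time and is no camera call.
- bot.job_done(): hands the job in; it is judged then, once.
The state is a dict: "time": time; "q": joint angles; "qd": joint speeds; "joint_efforts": joint torques, N m; "ee_pos": TCP position; "tcp_rot": TCP orientation; "wrist_force": force on the tool from outside, world axes, zero at the start; "torque": the same for the moment, N m; "opening": finger opening in m; "grasp_force": force on a finger pad.
Only numpy, scipy, OpenCV 4.12 (cv2) and the standard library are available. Lean on these libraries where they do the work, as an engineer would, in place of code of your own. Each camera call takes 0.05 s, during which the arm holds its last target. There are 200 camera calls.

## Task

I want to know which side of the rough blank on the little bench lathe is the heavy one. Use the green screwdriver that lies beside it to prise up the headstock cover by its lip, swing the cover right back on its hinge and lay the screwdriver down on the bench; then take the red knob of the sprung index plunger, pull it fully up and keep hold of it there, so that the pin stays clear of the index ring and the blank swings round by itself until it hangs still. Do not push the blank, the handwheel or anything else that turns, leave the other things on the bench where they are, and finish with the plunger still held up.

Things in the scene. Friction and masses are not known exactly. Their poses are not given: they have to be found in the camera images.
- lathe: small bench lathe, dark green, fixed. Origin: on the bench top, straight under the index plunger. x points from the turner's side (front) to the back, y along the spindle to the handwheel, z up. Headstock 98 deep (x -46 to 52 mm), 126 wide, flat deck at z 118. Motor behind, to x 132, top z 73. Tool rest at x -118, y -90 to -210, top z 114. Handwheel y 82 to 106, radius 46, axis z 105
- cover_swing (a joint): hinge of the headstock cover, rad: 0 shut, grows as its front goes up and back, stop at 1.85. The cover is a light grey box, open below, 116 deep, 118 wide, 96 mm high, 3 mm walls, 0.1 kg; shut, it hides the plunger. The hinge is stiff: the cover stays at any angle where it is left; about 1.5 N upward at the lip moves it
- cover_lip (a point): middle of the front edge of the cover's prising lip, on its underside. Lip 4 mm thick, 50 wide (along lathe y), standing 15 mm out from the cover's front wall; shut, its underside is 122 mm above the bench at lathe x -73 to -58, and below it is open air back to the deck's edge at x -50. Moves with the cover, at 131 mm from the hinge axis
- hinge_axis (a point): middle of the cover's hinge axis, at the back edge of the deck: lathe x 58 mm, y 0, z 121 mm; the axis runs along lathe y
- pin_pull (a joint): travel of the sprung index plunger, m: 0 with its pin seated 8 mm deep in a hole of the index ring, grows as the knob is pulled straight up; clear of the ring above 0.008; stop at 0.013 (fully up). Spring: 5 N at the start of the pull, 11.5 N at the stop; it snaps back when let go
- knob (a point): middle of the grip of the red round ribbed plunger knob: 26 mm across, straight sides 19 mm high centred here, axis vertical. Seated, it is 191.5 mm above the bench, the knob's top at 204, its underside (neck 12 across) at 174, on a steel sleeve 15 across on the bridge whose top is at 158 mm (22 deep along lathe x, 46 wide along y)
- spindle_turn (a joint): angle of the spindle with index ring (12 holes), handwheel and blank, rad: about 0 at the start, locked by the pin with up to 0.08 play either way; grows as the top of the blank comes to the front. With the pin clear the blank swings by itself and in 2 to 3 s hangs still at about 1.8, bark side down
- blank_bark (a point): middle of the dark bark on one side of the blank, its heavy side. Blank: rough disc of light wood, 126 mm across, 48 thick, mounted off centre on the spindle at lathe y -92 to -140; the spindle axis runs along y at lathe x 0, z 105 mm; the blank sweeps a circle of radius 84 mm
- screwdriver: green-handled screwdriver lying on the bench, 181 mm long, about 0.09 kg. Origin under its middle; its y axis points along it to the tip. Ribbed handle 28 wide, 26 high, from y = -90 to +8 mm; round steel shaft 5.6 mm thick on to y = 85 mm; its axis lies 13 mm above the bench
- tape_measure: yellow tape measure 39x86x61 mm, origin under its middle; to be left alone
- wax_pot: low white pot 69 mm across, 41 high; origin under its middle; to be left alone
- chisel: wide chisel with yellow handle, 253 mm long, 28 high, lying in front of the lathe; origin under its middle; to be left alone

How it is judged (in metres and radians):
On the way, in this order (a step that is already met when the one before it is completed fails the run):
1. the cover is prised up with the screwdriver (value of joint cover_swing above 0.2 rad and contact force between screwdriver and cover above 0.2 N), for 0.05 s.
2. the cover is right back and the screwdriver lies on the bench, let go (value of joint cover_swing above 1.45 rad and height (world z) of screwdriver below 0.012 m and contact force between the fingers and screwdriver below 0.1 N), for 0.2 s.
3. the plunger is pulled fully up by its knob (value of joint pin_pull above 0.01 m and contact force between the fingers and index_pin above 2 N), for 0.2 s.
At the end, for the whole second after the job is handed in: The fingers still hold the plunger up by its knob, within 3 mm of its stop (pin_pull above 0.010); the blank hangs still with its bark side down (spindle_turn 1.6 to 2.06, slower than 0.15 rad/s); the cover stands open (cover_swing above 1.45) and the screwdriver lies flat on the bench (all of step 3 and value of joint spindle_turn between 1.6 and 2.06 rad and velocity of joint spindle_turn between -0.15 and 0.15 rad/s and value of joint cover_swing above 1.45 rad and height (world z) of screwdriver below 0.012 m and linear speed of screwdriver below 0.03 m/s); the arm keeps its last pose, push and grip.
It fails at once if the robot pushes the blank, handwheel or spindle (contact force between any of the arm, the fingers, screwdriver and spindle above 1 N).
It fails at once if one of the other things is shifted more than 25 mm (distance of any of tape_measure, wax_pot, chisel from where it was at the start of the episode above 0.025 m).
It also fails if it takes over 67 s, if anything falls off the work surface, if the arm or the gripper's body presses on something with over 40 N, if the wrist force passes 120 N, or if a joint passes its speed limit or range.

## Working session

There is one attempt and no reset: what is moved stays moved. The work goes in short steps, Python scripts to look and compute and a tool call to move; the robot and the scene stay as the last step left them, time stands still between calls to the robot, and variables do not carry over. Pictures are saved under pics/ and viewed, at most 10 in all, crops included, and the job is handed in when it is done.

Besides the shell and the picture viewer there is one more tool, called by a JSON object that holds its "api" and its "payload", one argument or row to a line. carry_out: Moves the arm, as the interface text tells. Its arguments: {"type":"object","properties":{"linear":{"type":"array","items":{"type":"array","items":{"type":"number"}}},"rotation":{"type":"array","items":{"type":"array","items":{"type":"number"}}},"grip":{"type":"array","items":{"type":"number"}},"grip_force":{"type":"number"}},"required":["linear","rotation","grip"]}

```bash
mkdir -p pics; python3 - <<'E'
from workcell import bot
import cv2,numpy as np
for n in("side","top"):
    cv2.imwrite(f"pics/{n}0.png",bot.camera(n)); m=bot.camera_model(n); print(n,{k:(np.round(v,4).tolist()) if not isinstance(v,str) else v for k,v in m.items()})
print(bot.get_obs(),bot.tcp_to_tips)
E
```

```text
side {'fx': 527.325, 'fy': 527.325, 'cx': 275.1107, 'cy': 214.069, 'camera_from_world': [[0.9564, 0.2921, -0.0041, -0.5909], [-0.2238, 0.7414, 0.6326, -0.082], [0.1878, -0.6041, 0.7744, -1.1095], [0.0, 0.0, 0.0, 1.0]]}
top {'fx': 442.7113, 'fy': 442.7113, 'cx': 276.3454, 'cy': 210.6495, 'camera_from_world': [[0.0165, -0.9997, 0.0168, 0.153], [0.9843, 0.0192, 0.1754, -0.5681], [-0.1757, 0.0136, 0.9843, -1.1122], [0.0, 0.0, 0.0, 1.0]]}
{'time': 0.1, 'q': array([ 6.81827153e+01,  5.00528499e+00,  1.00391902e+01,  9.50991117e+01,
       -5.91211674e-04,  8.99980548e+01]), 'qd': array([-0.02186746, -0.16089027,  0.11107493,  0.02160131,  0.01914296,
       -0.00529848]), 'joint_efforts': array([-2.19508538e-04, -5.21558833e+01,  4.65656054e+01,  1.59384683e-02,
       -5.22145365e-05, -6.39315459e-06]), 'ee_pos': array([0.2043364 , 0.51042312, 0.23868127]), 'tcp_rot': array([-1.79934793e+02,  5.88997528e-04,  1.58184661e+02]), 'wrist_force': array([ 0.00110618,  0.51076615, -0.02609471]), 'torque': array([-0.05774045, -0.0507304 ,  0.00836558]), 'grasp_force': 0.0, 'opening': 0.08571806083257066} 0.008
```

View pics/side0.png

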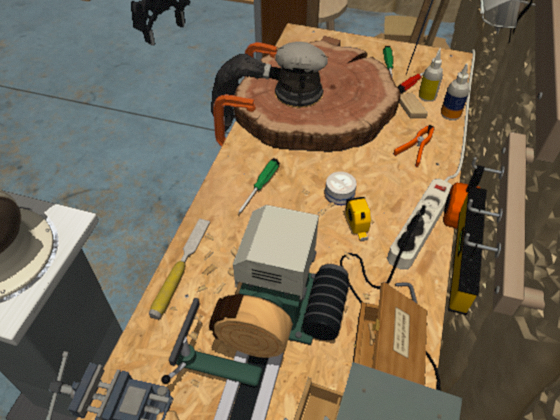

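View pics/top0.png

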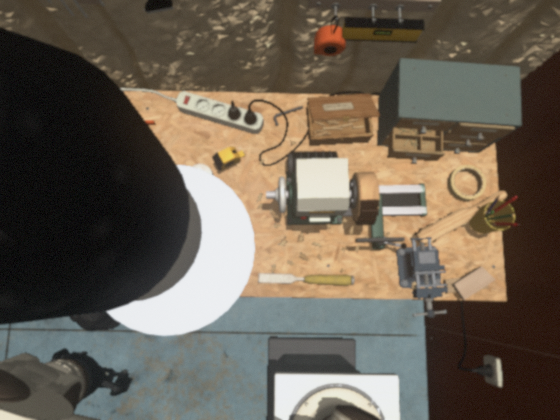

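Side view: screwdriver at about (240,213) tip to (275,160) handle, chisel (150–210, 220–318), pot (340,187), tape (358,217), cover (235–318, 205–295). The top view is partly hidden by the arm; the cover is at (297–349, 158–213) and the lip near (319,219).

```bash
cat > h.py <<'E'
from workcell import bot
import cv2,numpy as np
def ray(n,u,v):
    m=bot.camera_model(n);T=np.array(m["camera_from_world"]);R=T[:3,:3];c=-R.T@T[:3,3]
    d=R.T@np.array([(u-m["cx"])/m["fx"],-(v-m["cy"])/m["fy"],-1.]);return c,d
def onz(n,u,v,z):
    c,d=ray(n,u,v);return c+d*(z-c[2])/d[2]
def tri(a,b):
    A=[];B=[]
    for n,u,v in(a,b):
        c,d=ray(n,u,v);d/=np.linalg.norm(d);P=np.eye(3)-np.outer(d,d);A.append(P);B.append(P@c)
    p=np.linalg.lstsq(np.vstack(A),np.hstack(B),rcond=None)[0];return p
def proj(n,p):
    m=bot.camera_model(n);q=np.array(m["camera_from_world"])@np.append(p,1);return m["cx"]+m["fx"]*q[0]/-q[2],m["cy"]-m["fy"]*q[1]/-q[2]
E
python3 - <<'E'
from h import *
s=cv2.imread("pics/side0.png");t=cv2.imread("pics/top0.png")
h=cv2.cvtColor(s,cv2.COLOR_BGR2HSV)
m=cv2.inRange(h,(50,120,40),(80,255,255));m[:150]=0;m[225:]=0;m[:,:230]=0;m[:,290:]=0
v,u=np.nonzero(m);P=np.array([onz("side",a,b,.013) for a,b in zip(u,v)])
c=P.mean(0);w=np.linalg.svd(P-c,full_matrices=False)[2][0];e=(P-c)@w;print("handle",len(u),c,w,e.min(),e.max())
print("tip",onz("side",240,213,.013))
for n,u,v in(("side",340,187),):print("pot",onz(n,u,v,.03))
print("tape",onz("side",358,217,.03))
for a in((150,315),(183,262),(208,224)):print("chis",onz("side",*a,.01))
a=cv2.resize(s[190:370,170:350],None,fx=3,fy=3,interpolation=2);b=cv2.resize(t[140:250,260:400],None,fx=540/110,fy=540/110,interpolation=2)
cv2.imwrite("pics/a1.png",a);cv2.imwrite("pics/b1.png",b);print(a.shape,b.shape)
E
```

```text
handle 295 [0.48263827 0.37305126 0.013     ] [1.53761960e-01 9.88107919e-01 8.74391795e-16] -0.05178733851756435 0.046927211970888685
tip [0.46315197 0.2424496  0.013     ]
pot [0.65853895 0.36568554 0.03      ]
tape [0.71423128 0.29209518 0.03      ]
chis [ 0.38152582 -0.04214377  0.01      ]
chis [0.393452   0.08825914 0.01      ]
chis [0.40596915 0.19553303 0.01      ]
(540, 540, 3) (540, 687, 3)
```

View pics/a1.png

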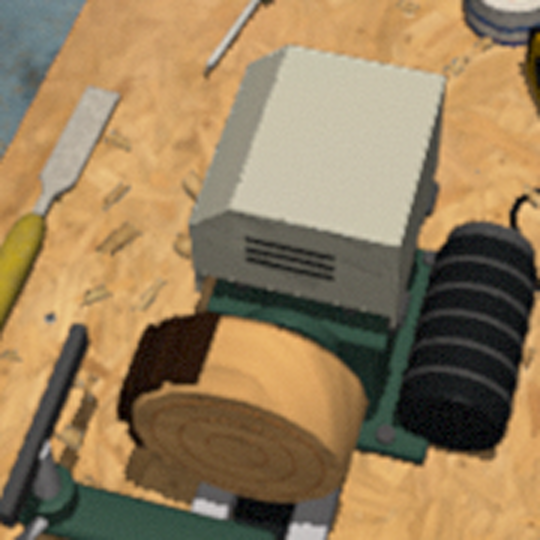

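View pics/b1.png

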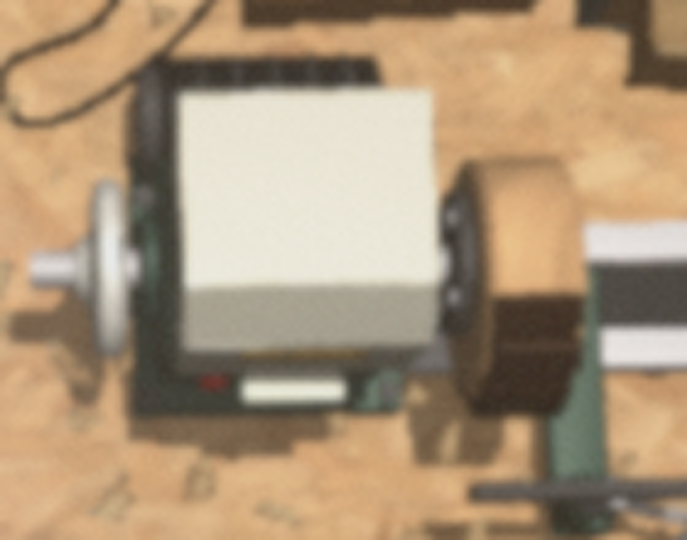

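The crops show the lip at b1 (242–347, 378–403), the cover's top back corners at b1 (180,92)/(432,90), the blank to the right at b1 x 455–585, and the handwheel at b1 (105,265).

```bash
python3 - <<'E'
from h import *
k=110/540
f=lambda x,y,z:onz("top",260+x*k,140+y*k,z).round(4)
print("lip front L,R",f(242,403,.126),f(347,403,.126),"back",f(242,378,.126),f(347,378,.126))
B=[f(180,92,.216),f(432,90,.216)];print("cover back top",B, np.linalg.norm(B[0]-B[1]))
print("headstock base",f(133,412,.0),f(405,410,0))
print("blank y edges", f(470,290,.105),f(585,290,.105)); print("hw",f(105,178,.11),f(105,352,.11))
g=lambda x,y,z:onz("side",170+x/3,190+y/3,z).round(4)
print("side cover top",g(287,46,.216),g(446,76,.216),g(405,245,.216))
print("tri backL",tri(("top",260+180*k,140+92*k),("side",170+446/3,190+76/3)),"backR",tri(("top",260+432*k,140+90*k),("side",170+405/3,190+245/3)))
print("tip",g(207,73,.013)); print("chisel",g(95,88,.01),g(120,97,.01))
E
```

```text
lip front L,R [0.5247 0.0835 0.126 ] [0.5257 0.0312 0.126 ] back [0.5373 0.0835 0.126 ] [0.5383 0.0312 0.126 ]
cover back top [array([0.657, 0.121, 0.216]), array([0.6605, 0.0031, 0.216 ])] 0.1179519393651499
headstock base [0.5378 0.1327 0.    ] [ 0.5418 -0.0185  0.    ]
blank y edges [ 0.5887 -0.0351  0.105 ] [ 0.5898 -0.0942  0.105 ]
hw [0.6425 0.1528 0.11  ] [0.5519 0.1515 0.11  ]
side cover top [0.5659 0.1173 0.216 ] [0.6585 0.1221 0.216 ] [0.6655 0.0062 0.216 ]
tri backL [0.65778051 0.12138969 0.21621965] backR [0.66310952 0.00441694 0.21618698]
tip [0.4623 0.2382 0.013 ]
chisel [0.3879 0.2036 0.01  ] [0.4084 0.2011 0.01  ]
```

{"api": "carry_out", "payload": {
  "linear": [
    [1,-0.4,0],
    [1,-0.4,0],
    [1,-0.4,0],
    [1,-0.4,0],
    [1,-0.4,0],
    [1,-0.4,0],
    [1,-0.4,0],
    [1,-0.4,0],
    [1,-0.4,0],
    [1,-0.4,0],
    [1,-0.4,0],
    [1,-0.4,0]
  ],
  "rotation": [
    [0,0,-0.8],
    [0,0,-0.8],
    [0,0,-0.8],
    [0,0,-0.8],
    [0,0,-0.8],
    [0,0,-0.8],
    [0,0,-0.8],
    [0,0,-0.8],
    [0,0,-0.8],
    [0,0,-0.8],
    [0,0,-0.8],
    [0,0,-0.8]
  ],
  "grip": [-1,-1,-1,-1,-1,-1,-1,-1,-1,-1,-1,-1],
  "grip_force": 100
}}

```text
time: 1.3
ee_pos: [0.4451, 0.4141, 0.2388]
tcp_rot: [-180.0, 0.0, 81.1]
wrist_force: [0.2, 0.1, 0.0]
opening: 0.0856
grasp_force: 0.0
```

```bash
python3 - <<'E'
from workcell import bot
o=bot.get_obs();print(o['q'],o['ee_pos'],o['tcp_rot'])
E
```

```text
[ 4.29309177e+01  1.32560276e+01  1.93751566e+01  9.61666254e+01
 -6.23543401e-04  1.41814465e+02] [0.44514777 0.41410058 0.23880298] [-1.79971127e+02  3.77183430e-02  8.11164629e+01]
```

{"api": "carry_out", "payload": {
  "linear": [
    [1,-0.5,-1],
    [1,-0.5,-1],
    [0.05,0,-1],
    [0,0,-1],
    [0,0,-1],
    [0,0,-1],
    [0,0,-1],
    [0,0,-1],
    [0,0,-1],
    [0,0,-1],
    [0,0,-0.9],
    [0,0,-0.5]
  ],
  "rotation": [
    [0,0,0],
    [0,0,0],
    [0,0,0],
    [0,0,0],
    [0,0,0],
    [0,0,0],
    [0,0,0],
    [0,0,0],
    [0,0,0],
    [0,0,0],
    [0,0,0],
    [0,0,0]
  ],
  "grip": [-1,-1,-1,-1,-1,-1,-1,-1,-1,-1,-1,-1]
}}

```text
time: 2.5
ee_pos: [0.4846, 0.3939, 0.0091]
tcp_rot: [-179.9, 0.1, 81.4]
wrist_force: [0.6, 0.1, 0.2]
opening: 0.0855
grasp_force: 0.0
```

```bash
python3 - <<'E'
from workcell import bot
import cv2
s=bot.camera("side")[130:240,210:330];t=bot.camera("top")[100:320,60:340]
a=cv2.resize(s,None,fx=3.3,fy=3.3);b=cv2.resize(t,(440,363))
cv2.imwrite("pics/g.png",cv2.hconcat([a,b[:a.shape[0]]] if b.shape[0]>=a.shape[0] else [a]));print(a.shape,b.shape)
E
```

```text
(363, 396, 3) (363, 440, 3)
```

View pics/g.png

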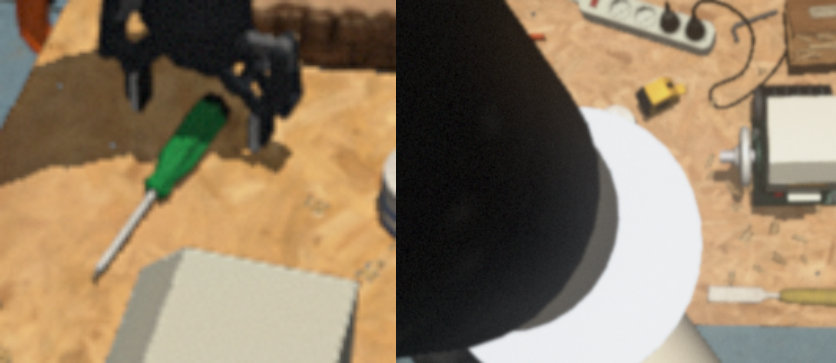

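The handle lies between the open fingers (crop about (215,110)), gripping area near its rear end. Close.

{"api": "carry_out", "payload": {
  "linear": [
    [0,0,0],
    [0,0,0],
    [0,0,0],
    [0,0,0],
    [0,0,0],
    [0,0,0],
    [0,0,0],
    [0,0,0]
  ],
  "rotation": [
    [0,0,0],
    [0,0,0],
    [0,0,0],
    [0,0,0],
    [0,0,0],
    [0,0,0],
    [0,0,0],
    [0,0,0]
  ],
  "grip": [1,1,1,1,1,1,1,1],
  "grip_force": 100
}}

```text
time: 3.4
ee_pos: [0.4858, 0.395, 0.0125]
tcp_rot: [179.9, -0.1, 81.4]
wrist_force: [-0.7, -0.9, 6.0]
opening: 0.0249
grasp_force: 98.3
```

{"api": "carry_out", "payload": {
  "linear": [
    [0,0,0.5],
    [0,0,1],
    [0,0,1],
    [0,0,1],
    [0,0,1],
    [0,0,0.5],
    [0,0,0]
  ],
  "rotation": [
    [0,0,0],
    [0,0,0],
    [0,0,0],
    [0,0,0],
    [0,0,0],
    [0,0,0],
    [0,0,0]
  ],
  "grip": [1,1,1,1,1,1,1]
}}

```text
time: 4.1
ee_pos: [0.486, 0.3951, 0.1131]
tcp_rot: [179.9, -0.1, 81.4]
wrist_force: [-0.5, 0.8, -1.2]
opening: 0.0248
grasp_force: 98.6
```

```bash
python3 - <<'E'
from h import *
o=bot.get_obs();print(o['q'],o['ee_pos'],o['tcp_rot'])
s=bot.camera("side");cv2.imwrite("pics/s2.png",cv2.resize(s[120:260,200:340],None,fx=4,fy=4))
E
```

```text
[3.91092928e+01 1.46354299e+01 7.11714272e+00 8.23302864e+01
 3.96428988e-04 1.37726056e+02] [0.48599006 0.39508678 0.11307903] [ 1.79898432e+02 -1.12312590e-01  8.13833369e+01]
```

View pics/s2.png

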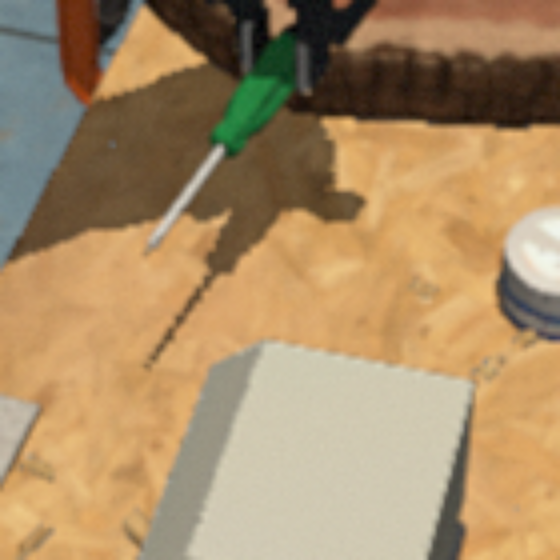

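The driver is held, level-looking; tip at s2 (150,248), ferrule at (222,150).

```bash
python3 - <<'E'
from h import *
for z in(.1,.1136,.125):print(z,onz("side",237.5,182,z),onz("side",255.5,157.5,z))
d=np.array([-.154,-.988,0]);o=np.array([.4763,.3326,.1136]);print(proj("side",o+.091*d),proj("side",o+.008*d))
E
```

```text
0.1 [0.45873439 0.25387859 0.1       ] [0.47192947 0.3333317  0.1       ]
0.1136 [0.46371912 0.24226231 0.1136    ] [0.4766923  0.32037925 0.1136    ]
0.125 [0.4678975  0.23252513 0.125     ] [0.48068468 0.30952204 0.125     ]
(np.float64(236.91119268320935), np.float64(181.70391925670765)) (np.float64(255.41397633621025), np.float64(155.98053892761396))
```

{"api": "carry_out", "payload": {
  "linear": [
    [-0.05,-1,-0.03],
    [-0.05,-1,-0.03],
    [-0.05,-1,-0.03],
    [-0.05,-1,-0.03],
    [-0.05,-1,-0.03],
    [-0.05,-1,-0.03],
    [-0.05,-1,-0.03],
    [-0.05,-1,-0.03],
    [-0.05,-1,-0.03],
    [-0.05,-0.9,-0.03],
    [0,0,0]
  ],
  "rotation": [
    [0,0,0.2],
    [0,0,0.2],
    [0,0,0.2],
    [0,0,0.2],
    [0,0,0.2],
    [0,0,0.2],
    [0,0,0.2],
    [0,0,0.2],
    [0,0,0.2],
    [0,0,0.2],
    [0,0,0]
  ],
  "grip": [1,1,1,1,1,1,1,1,1,1,1]
}}

```text
time: 5.25
ee_pos: [0.4747, 0.1948, 0.104]
tcp_rot: [-179.9, 0.0, 97.3]
wrist_force: [0.6, 0.1, -1.2]
opening: 0.0248
grasp_force: 98.6
```

```bash
python3 - <<'E'
from h import *
o=bot.get_obs();print(o['q'],o['ee_pos'],o['tcp_rot'])
s=bot.camera("side");t=bot.camera("top")
a=cv2.resize(s[170:320,160:310],(396,396));b=cv2.resize(t[150:270,240:360],(396,396))
cv2.imwrite("pics/p3.png",cv2.hconcat([a,b]))
E
```

```text
[ 2.23259831e+01 -4.22293297e-01 -1.04510660e+01  8.00984368e+01
 -1.71386140e-02  1.05014304e+02] [0.474694   0.19484815 0.10399281] [-1.79881573e+02  4.95083928e-02  9.73117493e+01]
```

View pics/p3.png

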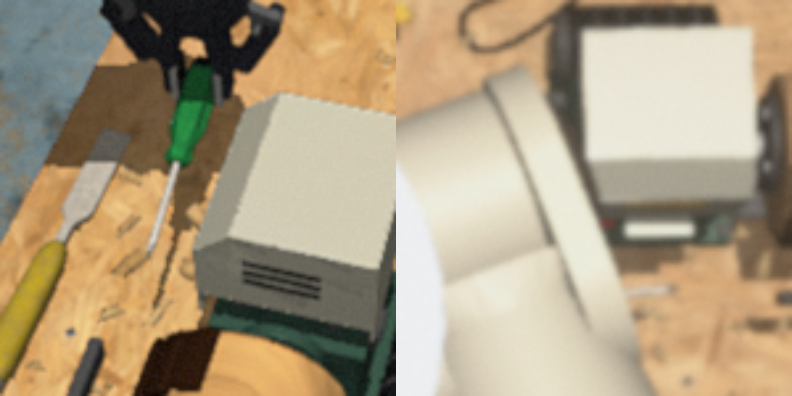

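Driver is held level in front of the lip; tip at top-view pixel about (323.6,237.6), lip clear at p3 right (625–695, 220–240).

```bash
python3 - <<'E'
from h import *
print(onz("top",323.6,237.6,.1045), onz("side",160+151/2.64,170+256/2.64,.1045))
f=lambda u,v,z:onz("top",240+(u-396)/3.3,150+v/3.3,z)
print(f(623,238,.126),f(695,235,.126))
E
```

```text
[0.48990602 0.04598769 0.1045    ] [0.49547298 0.04103002 0.1045    ]
[0.52461632 0.08470524 0.126     ] [0.52787753 0.03139925 0.126     ]
```

{"api": "carry_out", "payload": {
  "linear": [
    [0.5,0,0],
    [0.5,0,0],
    [0.5,0,0],
    [0.5,0,0],
    [0.15,0,0],
    [0,0,0.5],
    [0,0,0.4],
    [0,0,0.4],
    [0.05,0,0.5],
    [0.1,0,0.5],
    [0,0,0]
  ],
  "rotation": [
    [0,0,0],
    [0,0,0],
    [0,0,0],
    [0,0,0],
    [0,0,0],
    [0,0,0],
    [0,0,0],
    [0,0,0],
    [0,0,0],
    [0,0,0],
    [0,0,0]
  ],
  "grip": [1,1,1,1,1,1,1,1,1,1,1]
}}

```text
time: 6.45
ee_pos: [0.5222, 0.1969, 0.1533]
tcp_rot: [179.9, -0.0, 97.4]
wrist_force: [0.1, 0.7, -1.5]
opening: 0.0248
grasp_force: 98.6
```

```bash
python3 - <<'E'
from h import *
o=bot.get_obs();print(o['q'],o['ee_pos'],o['tcp_rot'],o['wrist_force'],o['torque'])
s=bot.camera("side");t=bot.camera("top")
a=cv2.resize(s[170:320,160:310],(396,396));b=cv2.resize(t[150:270,240:360],(396,396))
cv2.imwrite("pics/p4.png",cv2.hconcat([a,b]))
E
```

```text
[2.06560774e+01 5.03497648e+00 6.32150877e-01 8.54448765e+01
 3.50777538e-04 1.03277322e+02] [0.52215609 0.19685086 0.15334658] [ 1.79851854e+02 -3.53187839e-02  9.73788013e+01] [ 0.13362571  0.69753672 -1.53365381] [ 0.03490141  0.00312379 -0.01663611]
```

View pics/p4.png

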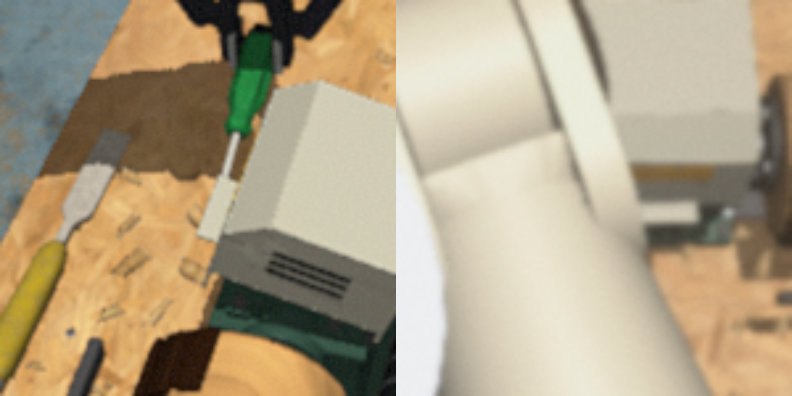

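Cover is lifted about 0.28 rad with the shaft under the lip (lip edge at p4 left (220,210)). Continue along the arc.

{"api": "carry_out", "payload": {
  "linear": [
    [0.24,0,0.7],
    [0.41,0,0.57],
    [0.47,0,0.53],
    [0.52,0,0.5],
    [0.57,0,0.46],
    [0.46,0,0.42],
    [0.5,0,0.37],
    [0,0,0]
  ],
  "rotation": [
    [0,0,0],
    [0,0,-0.16],
    [0,0,-0.16],
    [0,0,-0.16],
    [0,0,-0.16],
    [0,0,0],
    [0,0,0],
    [0,0,0]
  ],
  "grip": [1,1,1,1,1,1,1,1]
}}

```text
time: 7.35
ee_pos: [0.5856, 0.1966, 0.2223]
tcp_rot: [180.0, 0.0, 92.2]
wrist_force: [0.2, 0.4, -0.8]
opening: 0.0249
grasp_force: 98.6
```

```bash
python3 - <<'E'
from h import *
o=bot.get_obs();print(o['q'],o['ee_pos'],o['tcp_rot'],o['wrist_force'],o['torque'])
s=bot.camera("side");t=bot.camera("top")
a=cv2.resize(s[130:320,160:350],(396,396));b=cv2.resize(t[110:270,240:400],(396,396))
cv2.imwrite("pics/p5.png",cv2.hconcat([a,b]))
E
```

```text
[ 1.85594983e+01  1.42184390e+01  1.86784870e+01  9.44384462e+01
 -7.60431579e-03  1.06317127e+02] [0.58564921 0.19659319 0.22226545] [1.79977132e+02 1.22892266e-03 9.22423696e+01] [ 0.18926664  0.35932122 -0.78522493] [-0.03021169 -0.041856    0.00196191]
```

View pics/p5.png

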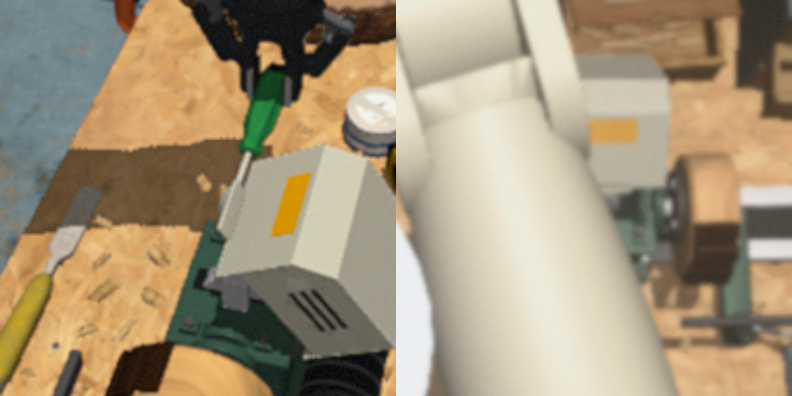

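{"api": "carry_out", "payload": {
  "linear": [
    [0.53,0,0.35],
    [0.56,0,0.3],
    [0.59,0,0.24],
    [0.61,0,0.17],
    [0.62,0,0.1],
    [0.62,0,0.03],
    [0.62,0,-0.04],
    [0.55,0,-0.05],
    [0,0,0]
  ],
  "rotation": [
    [0,0,0],
    [0,0,0],
    [0,0,0],
    [0,0,0],
    [0,0,0],
    [0,0,0],
    [0,0,0],
    [0,0,0],
    [0,0,0]
  ],
  "grip": [1,1,1,1,1,1,1,1,1]
}}

```text
time: 8.35
ee_pos: [0.679, 0.1965, 0.2427]
tcp_rot: [-179.9, 0.0, 92.2]
wrist_force: [0.8, -0.2, -1.4]
opening: 0.0248
grasp_force: 98.6
```

```bash
python3 - <<'E'
from h import *
o=bot.get_obs();print(o['q'],o['ee_pos'],o['tcp_rot'],o['wrist_force'],o['torque'])
cv2.imwrite("pics/s6.png",bot.camera("side"))
s=cv2.imread("pics/s6.png");h=cv2.cvtColor(s,cv2.COLOR_BGR2HSV)
m=cv2.inRange(h,(0,150,80),(8,255,255))|cv2.inRange(h,(172,150,80),(180,255,255))
m[:200]=0
for st in cv2.connectedComponentsWithStats(m)[2][1:]:
    if st[4]>15:print(st)
print("knob expected",proj("side",[.599,.06,.1915]))
E
```

```text
[ 1.61425087e+01  2.94132895e+01  4.08258970e+01  1.01521209e+02
 -4.68460998e-03  1.03893239e+02] [0.67904879 0.19651967 0.24269259] [-1.79895700e+02  3.06242846e-02  9.22493019e+01] [ 0.78260251 -0.15308006 -1.37717753] [ 0.02116233 -0.03479976 -0.02348796]
[268 234  16  19 259]
knob expected (np.float64(274.3566508884606), np.float64(244.10092596763872))
```

{"api": "carry_out", "payload": {
  "linear": [
    [-1,0,0.1],
    [-1,0,0],
    [-1,0,0],
    [-0.95,1,0],
    [-0.95,1,0],
    [-0.95,1,0],
    [-0.95,1,0],
    [-0.95,1,0],
    [-0.95,1,0],
    [-0.95,1,0],
    [0,1,-1],
    [0,1,-1]
  ],
  "rotation": [
    [0,0,0],
    [0,0,0],
    [0,0,0],
    [0,0,0],
    [0,0,0],
    [0,0,0],
    [0,0,0],
    [0,0,0],
    [0,0,0],
    [0,0,0],
    [0,0,0],
    [0,0,0]
  ],
  "grip": [1,1,1,1,1,1,1,1,1,1,1,1]
}}

```text
time: 9.6
ee_pos: [0.4845, 0.3774, 0.207]
tcp_rot: [179.9, -0.1, 92.3]
wrist_force: [0.4, 0.3, -1.5]
opening: 0.0249
grasp_force: 98.7
```

{"api": "carry_out", "payload": {
  "linear": [
    [0,0.5,-1],
    [0,0.3,-1],
    [0,0,-1],
    [0,0,-1],
    [0,0,-1],
    [0,0,-1],
    [0,0,-1],
    [0,0,-1],
    [0,0,-0.6],
    [0,0,-0.3],
    [0,0,0]
  ],
  "rotation": [
    [0,0,0],
    [0,0,0],
    [0,0,0],
    [0,0,0],
    [0,0,0],
    [0,0,0],
    [0,0,0],
    [0,0,0],
    [0,0,0],
    [0,0,0],
    [0,0,0]
  ],
  "grip": [1,1,1,1,1,1,1,1,1,1,1]
}}

```text
time: 10.7
ee_pos: [0.4853, 0.3923, 0.028]
tcp_rot: [-180.0, 0.0, 92.3]
wrist_force: [-0.5, 1.2, -0.2]
opening: 0.0248
grasp_force: 98.7
```

```bash
python3 - <<'E'
from h import *
o=bot.get_obs();print(o['q'],o['ee_pos'],o['tcp_rot'],o['wrist_force'],o['torque'])
E
```

```text
[ 3.89530732e+01  1.61710263e+01 -4.96743726e-01  7.33751120e+01
 -1.30192538e-03  1.26684432e+02] [0.48529653 0.39231961 0.02795885] [-1.79966389e+02  2.66621215e-02  9.22686491e+01] [-0.47387844  1.1958216  -0.18848519] [ 0.08606796  0.01069701 -0.06187014]
```

Lower 15 mm slowly, then release and lift.

{"api": "carry_out", "payload": {
  "linear": [
    [0,0,-0.3],
    [0,0,-0.25],
    [0,0,-0.2],
    [0,0,0],
    [0,0,0]
  ],
  "rotation": [
    [0,0,0],
    [0,0,0],
    [0,0,0],
    [0,0,0],
    [0,0,0]
  ],
  "grip": [1,1,1,1,1]
}}

```text
time: 11.2
ee_pos: [0.4858, 0.3926, 0.0133]
tcp_rot: [-180.0, 0.0, 92.3]
wrist_force: [-0.4, 0.2, -1.6]
opening: 0.0245
grasp_force: 98.7
```

{"api": "carry_out", "payload": {
  "linear": [
    [0,0,0],
    [0,0,0],
    [0,0,0],
    [0,0,0],
    [0,0,0],
    [0,0,0],
    [0,0,0]
  ],
  "rotation": [
    [0,0,0],
    [0,0,0],
    [0,0,0],
    [0,0,0],
    [0,0,0],
    [0,0,0],
    [0,0,0]
  ],
  "grip": [-1,-1,-1,-1,-1,-1,-1]
}}

```text
time: 11.9
ee_pos: [0.4858, 0.3926, 0.0133]
tcp_rot: [-180.0, -0.0, 92.3]
wrist_force: [0.2, -0.4, 0.4]
opening: 0.0857
grasp_force: 0.0
```

{"api": "carry_out", "payload": {
  "linear": [
    [0,0,0.5],
    [0,0,1],
    [0,0,1],
    [0,0,1],
    [0,0,1],
    [0,0,1],
    [0,0,1],
    [0,0,1],
    [0,0,1],
    [0,0,1],
    [0,0,1],
    [0,0,1]
  ],
  "rotation": [
    [0,0,0],
    [0,0,0],
    [0,0,0],
    [0,0,0],
    [0,0,0],
    [0,0,0],
    [0,0,0],
    [0,0,0],
    [0,0,0],
    [0,0,0],
    [0,0,0],
    [0,0,0]
  ],
  "grip": [-1,-1,-1,-1,-1,-1,-1,-1,-1,-1,-1,-1]
}}

```text
time: 13.1
ee_pos: [0.4857, 0.3925, 0.2451]
tcp_rot: [180.0, -0.0, 92.3]
wrist_force: [0.6, -0.2, -0.4]
opening: 0.0854
grasp_force: 0.0
```

```bash
python3 - <<'E'
from h import *
o=bot.get_obs();print(o['q'],o['ee_pos'],o['tcp_rot'],o['wrist_force'])
s=bot.camera("side");t=bot.camera("top");cv2.imwrite("pics/s7.png",s);cv2.imwrite("pics/t7.png",t)
def red(s,lo):
    h=cv2.cvtColor(s,cv2.COLOR_BGR2HSV);m=cv2.inRange(h,(0,130,70),(8,255,255))|cv2.inRange(h,(172,130,70),(180,255,255))
    _,_,st,ce=cv2.connectedComponentsWithStats(m)
    for a,c in list(zip(st,ce))[1:]:
        if a[4]>15:print(a,c)
red(s,0);print();red(t,0);print(proj("top",[.599,.06,.1915]))
h=cv2.cvtColor(s,cv2.COLOR_BGR2HSV)
m=cv2.inRange(h,(50,120,40),(80,255,255));m[:130]=0;m[225:]=0;m[:,:230]=0;m[:,290:]=0
v,u=np.nonzero(m);P=np.array([onz("side",a,b,.013) for a,b in zip(u,v)])
c=P.mean(0);w=np.linalg.svd(P-c,full_matrices=False)[2][0];e=(P-c)@w;print("handle",len(u),c,w,e.min(),e.max())
a=cv2.resize(s[120:320,180:380],(396,396));b=cv2.resize(t[110:270,240:400],(396,396))
cv2.imwrite("pics/p7.png",cv2.hconcat([a,b]))
E
```

```text
[ 3.89424426e+01  1.57658561e+01  2.31043551e+01  9.72901838e+01
 -1.33486278e-03  1.26680595e+02] [0.48567853 0.39247924 0.2450672 ] [ 1.79960455e+02 -2.77907230e-02  9.22618562e+01] [ 0.63501161 -0.24904557 -0.37204969]
[400  74  21  17 144] [410.41666667  81.36111111]
[435 185  10   6  30] [439.46666667 187.53333333]
[268 234  16  20 263] [275.44106464 243.10646388]

[315  26  30  25 411] [329.08029197  36.72992701]
[317 180  10  12  98] [321.26530612 185.16326531]
[495 195  23  16  83] [507.96385542 201.75903614]
[496 222  23   4  48] [507.47916667 223.70833333]
(np.float64(322.03806296536106), np.float64(186.4207613788887))
handle 292 [0.48663116 0.37108478 0.013     ] [-3.12522148e-02  9.99511530e-01  2.21589084e-16] -0.05194043185764442 0.046556406250891136
```

```bash
python3 - <<'E'
from h import *
p=tri(("side",275.44,243.1),("top",321.27,185.16));print(p,proj("side",p),proj("top",p))
print(onz("side",275.44,243.1,.1925),onz("top",321.27,185.16,.195))
E
```

```text
[0.6010099  0.06169469 0.19319215] (np.float64(275.7935190941926), np.float64(243.00400501592208)) (np.float64(321.3936053578758), np.float64(185.39421188199688))
[0.60035088 0.06181488 0.1925    ] [0.60112656 0.062193   0.195     ]
```

{"api": "carry_out", "payload": {
  "linear": [
    [0.45,-1,0.2],
    [0.45,-1,0.2],
    [0.45,-1,0],
    [0.45,-1,0],
    [0.45,-1,0],
    [0.45,-1,0],
    [0.45,-1,0],
    [0.45,-1,0],
    [0.45,-1,0],
    [0.45,-1,0],
    [0.45,-1,0],
    [0.45,-1,0]
  ],
  "rotation": [
    [0,0,0.94],
    [0,0,0.94],
    [0,0,0.94],
    [0,0,0.94],
    [0,0,0.94],
    [0,0,0.94],
    [0,0,0.94],
    [0,0,0.94],
    [0,0,0.94],
    [0,0,0.94],
    [0,0,0.94],
    [0,0,0.94]
  ],
  "grip": [-1,-1,-1,-1,-1,-1,-1,-1,-1,-1,-1,-1]
}}

```text
time: 14.4
ee_pos: [0.5939, 0.1517, 0.2508]
tcp_rot: [-180.0, -0.0, -177.2]
wrist_force: [0.1, -1.2, 1.1]
opening: 0.085
grasp_force: 0.0
```

{"api": "carry_out", "payload": {
  "linear": [
    [0.07,-1,0],
    [0.07,-1,0],
    [0.07,-1,0],
    [0.07,-1,0],
    [0.05,-0.5,0],
    [0,0,0],
    [0,0,-0.5],
    [0,0,-0.5],
    [0,0,-0.5],
    [0,0,-0.5],
    [0,0,-0.5],
    [0,0,-0.5]
  ],
  "rotation": [
    [0,0,0],
    [0,0,0],
    [0,0,0],
    [0,0,0],
    [0,0,0],
    [0,0,0],
    [0,0,0],
    [0,0,0],
    [0,0,0],
    [0,0,0],
    [0,0,0],
    [0,0,0]
  ],
  "grip": [-1,-1,-1,-1,-1,-1,-1,-1,-1,-1,-1,-1]
}}

```text
time: 15.6
ee_pos: [0.6003, 0.0628, 0.1902]
tcp_rot: [-180.0, -0.0, -177.5]
wrist_force: [-0.2, 0.2, 0.4]
opening: 0.0856
grasp_force: 0.0
```

{"api": "carry_out", "payload": {
  "linear": [
    [0,0,-0.3],
    [0,0,0],
    [0,0,0]
  ],
  "rotation": [
    [0,0,0],
    [0,0,0],
    [0,0,0]
  ],
  "grip": [-1,-1,-1]
}}

```text
time: 15.9
ee_pos: [0.6005, 0.0626, 0.1855]
tcp_rot: [180.0, 0.0, -177.5]
wrist_force: [0.6, -0.6, -0.0]
opening: 0.0851
grasp_force: 0.0
```

```bash
python3 - <<'E'
from h import *
o=bot.get_obs();print(o['q'],o['ee_pos'],o['tcp_rot'],o['wrist_force'])
E
```

```text
[5.95097737e+00 1.16395255e+01 1.15548058e+01 8.99019219e+01
 1.18223780e-03 3.45140593e+00] [0.60045374 0.0625966  0.18549405] [ 1.79998016e+02  1.32629198e-02 -1.77500429e+02] [ 0.56320323 -0.58485229 -0.04686394]
```

{"api": "carry_out", "payload": {
  "linear": [
    [0,-0.05,-0.25],
    [0,0,0],
    [0,0,0],
    [0,0,0],
    [0,0,0],
    [0,0,0],
    [0,0,0],
    [0,0,0],
    [0,0,0],
    [0,0,0]
  ],
  "rotation": [
    [0,0,0],
    [0,0,0],
    [0,0,0],
    [0,0,0],
    [0,0,0],
    [0,0,0],
    [0,0,0],
    [0,0,0],
    [0,0,0],
    [0,0,0]
  ],
  "grip": [-1,-1,1,1,1,1,1,1,1,1],
  "grip_force": 80
}}

```text
time: 16.9
ee_pos: [0.6005, 0.0614, 0.1807]
tcp_rot: [-180.0, 0.0, -177.5]
wrist_force: [-1.9, -3.3, 5.5]
opening: 0.023
grasp_force: 78.8
```

{"api": "carry_out", "payload": {
  "linear": [
    [0,0,0.1],
    [0,0,0.1],
    [0,0,0.1],
    [0,0,0.1],
    [0,0,0.1],
    [0,0,0.1],
    [0,0,0],
    [0,0,0]
  ],
  "rotation": [
    [0,0,0],
    [0,0,0],
    [0,0,0],
    [0,0,0],
    [0,0,0],
    [0,0,0],
    [0,0,0],
    [0,0,0]
  ],
  "grip": [1,1,1,1,1,1,1,1]
}}

```text
time: 17.7
ee_pos: [0.6003, 0.0614, 0.1915]
tcp_rot: [-180.0, -0.1, -177.5]
wrist_force: [3.9, -3.2, -11.6]
opening: 0.0235
grasp_force: 78.8
```

{"api": "carry_out", "payload": {
  "linear": [
    [0,0,0.1],
    [0,0,0.05],
    [0,0,0],
    [0,0,0],
    [0,0,0],
    [0,0,0],
    [0,0,0]
  ],
  "rotation": [
    [0,0,0],
    [0,0,0],
    [0,0,0],
    [0,0,0],
    [0,0,0],
    [0,0,0],
    [0,0,0]
  ],
  "grip": [1,1,1,1,1,1,1]
}}

```text
time: 18.4
ee_pos: [0.6003, 0.0614, 0.1939]
tcp_rot: [-180.0, -0.1, -177.5]
wrist_force: [5.4, -3.6, -13.0]
opening: 0.0235
grasp_force: 80.1
```

{"api": "carry_out", "payload": {
  "linear": [
    [0,0,0.05],
    [0,0,0.03],
    [0,0,0],
    [0,0,0],
    [0,0,0],
    [0,0,0]
  ],
  "rotation": [
    [0,0,0],
    [0,0,0],
    [0,0,0],
    [0,0,0],
    [0,0,0],
    [0,0,0]
  ],
  "grip": [1,1,1,1,1,1]
}}

```text
time: 19.0
ee_pos: [0.6002, 0.0614, 0.1939]
tcp_rot: [-180.0, -0.2, -177.5]
wrist_force: [6.7, -3.5, -22.1]
opening: 0.0232
grasp_force: 79.6
```

The force rose sharply with no further travel, so the plunger is at its stop. I'll wait for the blank to swing and settle.

{"api": "carry_out", "payload": {
  "linear": [
    [0,0,0],
    [0,0,0],
    [0,0,0],
    [0,0,0],
    [0,0,0],
    [0,0,0],
    [0,0,0],
    [0,0,0],
    [0,0,0],
    [0,0,0],
    [0,0,0],
    [0,0,0]
  ],
  "rotation": [
    [0,0,0],
    [0,0,0],
    [0,0,0],
    [0,0,0],
    [0,0,0],
    [0,0,0],
    [0,0,0],
    [0,0,0],
    [0,0,0],
    [0,0,0],
    [0,0,0],
    [0,0,0]
  ],
  "grip": [1,1,1,1,1,1,1,1,1,1,1,1]
}}

```text
time: 20.2
ee_pos: [0.6002, 0.0614, 0.1939]
tcp_rot: [-180.0, -0.2, -177.5]
wrist_force: [7.5, -2.9, -22.7]
opening: 0.0236
grasp_force: 79.6
```

{"api": "carry_out", "payload": {
  "linear": [
    [0,0,0],
    [0,0,0],
    [0,0,0],
    [0,0,0],
    [0,0,0],
    [0,0,0],
    [0,0,0],
    [0,0,0],
    [0,0,0],
    [0,0,0],
    [0,0,0],
    [0,0,0]
  ],
  "rotation": [
    [0,0,0],
    [0,0,0],
    [0,0,0],
    [0,0,0],
    [0,0,0],
    [0,0,0],
    [0,0,0],
    [0,0,0],
    [0,0,0],
    [0,0,0],
    [0,0,0],
    [0,0,0]
  ],
  "grip": [1,1,1,1,1,1,1,1,1,1,1,1]
}}

```text
time: 21.4
ee_pos: [0.6002, 0.0614, 0.1939]
tcp_rot: [-180.0, -0.2, -177.5]
wrist_force: [6.8, -3.8, -21.8]
opening: 0.0236
grasp_force: 79.6
```

{"api": "carry_out", "payload": {
  "linear": [
    [0,0,0],
    [0,0,0],
    [0,0,0],
    [0,0,0],
    [0,0,0],
    [0,0,0],
    [0,0,0],
    [0,0,0],
    [0,0,0],
    [0,0,0],
    [0,0,0],
    [0,0,0]
  ],
  "rotation": [
    [0,0,0],
    [0,0,0],
    [0,0,0],
    [0,0,0],
    [0,0,0],
    [0,0,0],
    [0,0,0],
    [0,0,0],
    [0,0,0],
    [0,0,0],
    [0,0,0],
    [0,0,0]
  ],
  "grip": [1,1,1,1,1,1,1,1,1,1,1,1]
}}

```text
time: 22.6
ee_pos: [0.6003, 0.0614, 0.194]
tcp_rot: [-180.0, -0.2, -177.5]
wrist_force: [7.0, -2.9, -22.1]
opening: 0.0237
grasp_force: 79.6
```

```bash
python3 - <<'E'
from h import *
s=bot.camera("side");s2=s
for i in range(8): s2=bot.camera("side")
print("motion",np.sort(cv2.absdiff(s,s2)[280:370,200:300].max(2).ravel())[-5:])
o=bot.get_obs();print(o['time'],o['ee_pos'],o['wrist_force'])
cv2.imwrite("pics/p8.png",cv2.resize(s2[130:370,160:360],None,fx=2.4,fy=2.4))
E
```

```text
motion [15 15 15 15 16]
23.05 [0.6002176  0.06141268 0.19394427] [  7.65928912  -3.09669235 -21.93143738]
```

View pics/p8.png

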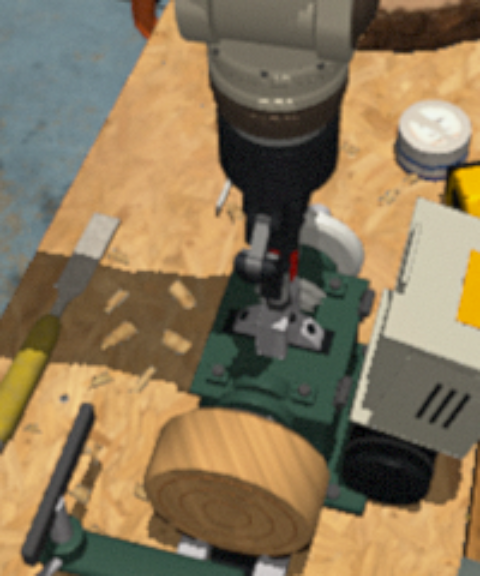

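The bark has turned out of sight underneath and the blank is still (only image noise between frames). The cover stands open at right, the knob is held up, and the driver is on the bench.

```bash
python3 -c "
from workcell import bot
print(bot.job_done())"
```

```text
the job is handed in; nothing more can be done
None
```

The job is handed in, result not shown: the cover is prised right back, the screwdriver lies on the bench, the plunger is held at its stop, and the blank hangs still with its bark (heavy) side turned down out of the camera's view.

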